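# Stroke the flip caps shut along the block heater

### The job

Before the block heater is started, the five blue flip caps in its middle row must be shut. Starting at the end of the row that the hinges face, run your fingertips along the top of the row so that the caps fold down and are pressed fully shut one after another. The tubes stay down in their wells; leave the orange screw-cap tubes, the slide mailer and the dropper bottle where they are.

Things in the scene. Friction and masses are not known exactly. Their poses are not given: they have to be found in the camera images.
- heater: White block heater, fixed, 222 x 216 mm, housing 80 mm high, blue keypad at its robot-side end (-x). Its aluminium block, 112 (x) x 172 (y) mm, top 90 mm above the bench, has 3 rows of 5 wells along its y: wells 32 mm apart, rows 36 mm apart. Origin: on the bench below the middle well. The flip-cap tubes 1 to 5 fill the middle row from its -y to its +y end; all hinges face -y, the end of tube 1.
- tube1: Flip-cap tube loose in a well (1 mm play) of the middle row, at the end of the row that the hinges face. Clear, 15.6 mm thick; 21 mm collar, 6 mm high, resting on the block. Origin: on its axis under the collar, level with the block top. Shut cap: flat top 10 mm above the origin. Its +y points from hinge (12.5 mm off axis) to thumb tab (end 15 mm off axis), along the row within 0.2 rad, towards tube 2.
- tube2: Flip-cap tube number 2 along the middle row, counted from the end that the hinges face. Like tube1 in size, origin and axes.
- tube3: Flip-cap tube number 3 along the middle row, counted from the end that the hinges face. Like tube1 in size, origin and axes.
- tube4: Flip-cap tube number 4 along the middle row, counted from the end that the hinges face. Like tube1 in size, origin and axes.
- tube5: Flip-cap tube number 5 along the middle row, counted from the end that the hinges face. Like tube1 in size, origin and axes.
- cap1 (a joint): Angle of the blue flip cap of tube 1, rad: 0 fully shut, grows as the tab end rises; starts at 0.5 to 1.1, stops at 1.9. Cap: 22 mm disc 3.5 mm thick, 27 mm from hinge to end of tab, hinge 6.5 mm above the tube's origin. Stiff hinge, stays where left: 0.012 N m (0.5 N at the tab, about 5 N at 2 to 3 mm from the hinge).
- cap2 (a joint): The same for tube 2. Fingertips passing along the row from tube 1 towards tube 5 meet the caps' outer faces and fold them down, the more the lower they pass, shut at the height of the shut caps' tops; passing the other way they would throw the caps open.
- cap3 (a joint): The same for tube 3, see cap1.
- cap4 (a joint): The same for tube 4, see cap1.
- cap5 (a joint): The same for tube 5, see cap1.
- screwtube1: Bystander: tube with an orange ribbed screw cap, 21 mm across, standing loose in the row of wells 36 mm behind the flip caps (heater +x side), 32 mm to the heater's -y side of the middle. Origin on its axis at the block's top; the cap rises 12 mm above it.
- screwtube2: Bystander: tube with an orange ribbed screw cap, 21 mm across, standing loose in the row of wells 36 mm behind the flip caps (heater +x side), 32 mm to the heater's +y side of the middle. Origin on its axis at the block's top; the cap rises 12 mm above it.
- mailer: Bystander: white plastic slide mailer with a green band, 82 x 32 x 18 mm, lying loose on the bench left of the heater. Origin: centre of its underside.
- dropper: Bystander: amber dropper bottle with black collar and rubber bulb, 34 mm across, 86 mm high, standing loose on the bench right of the heater. Origin: centre of its underside.

How it is judged:
By the outcome, as a careful person would: the job done as asked, in the order asked, and still so for the second after the job is handed in, with the robot touching nothing.
It also fails if it takes over 51 s, if anything falls off the work surface, if the arm or the gripper's body presses on something with over 40 N, if the wrist force passes 120 N, or if a joint passes its speed limit or range.

### The arm

A 6-joint arm with a two-finger parallel gripper is mounted at the origin on the work surface. World frame = base frame: x ahead of the robot, y to its left, z up, the work surface at z = 0. Lengths are in m, angles in rad, forces in N, time in s.
With the tool pointing down it reaches from about 0.225 to 0.725 m from the base axis. Payload 3.1 kg.
Tool frame: the origin (TCP) lies at the very end of the fingers, on their centre line; the grasp point (between the pads) lies 19 mm behind it (ctrl.grip_point_offset is the distance from the TCP to the grasp point, in m); y points along the fingers, x is the direction in which the jaws open and shut, and the axes are right-handed (so a half turn about y gives the same grasp; the last joint's range is limited). The gripper opens to 85 mm and grips with 20 to 120 N. Pads are 22 mm wide; open, the fingers measure 114 mm over their backs; the gripper's body (76 mm by 85 mm) begins 54 mm behind the grasp point. The pads swing forward as they close: fully open they stand 13 mm farther back than shut.
Start: joints at [-1.462, 0.048, 0.099, 1.622, 0, 1.443], TCP at [0.123, -0.51, 0.231] pointing down, gripper open.
Joint ranges: [-2.91, 2.91], [-0.99, 1.94], [-1.21, 1.42], [-2.12, 2.29], [-1.49, 1.47], [-3.14, 3.14]. Speed limits (rad/s): [2.79, 2.79, 3.14, 3.14, 3.14, 3.14].

### API

Orientations are given as a rotation vector (axis times angle).
In Python, from station import ctrl gives the robot as it stands.
- The arm moves only by the tool apply_moves, never from a script. Its argument "rows" is a list of rows, each an object with "twist": the turn, a rotation vector about the tool's x, y, z normalised to -1 to 1, where 1 is 5 degrees, a list of three; "slide": the shift along the tool's x, y, z normalised to -1 to 1, where 1 is 2 cm, a list of three; "fingers": the closure in counts, from 0 (fully open) to 255 (shut). A call has 1 to 20 rows; each row shifts and turns the commanded pose from where the row before left it, along the tool's axes as they then stand; what a row does not reach is not made up. A row lasts 1/10 s, in which the tool goes at most 50 mm and 8.59 degrees, less where a joint would pass 70% of its speed; a pose out of reach is approached as far as the arm can. A call with a number of a shift or a turn outside -1 to 1 is refused whole. A call with a gripper value outside its range is refused whole. The fingers move at their own pace and stop on an object; "force" is the grip in N (left out, the last holds). Time passes only in rows, so rows that do not move let the fingers close. It gives the time, the measured TCP pose, the force and the opening at its end, in the units of the state.
- ctrl.read_state(): the state, without advancing time (a new reading comes with each control period).
- ctrl.camera(name): name is "scene" or "top" or "wrist"; returns (picture, depth): 480x640x3 uint8, red, green, blue; 480x640 float32, m along the optical axis (not along the pixel's ray), 0 where there is no reading.
- ctrl.camera_info(name): a dict with "mtx" (3x3 intrinsics, pixels), "xyz" and "attitude" of the camera in the world; the wrist camera has in their place "T_tool_cam" (4x4, takes a point from camera to tool coordinates, whose origin is the TCP and whose axes are the tool frame's). Camera axes: x right, y up, looking along -z (the intrinsics and any distortion apply to the point x, -y, -z); pixel columns grow to the right and rows downward; lengths in m; the calibration is good to about 2 mm. A picture is of the moment at which its call begins: read the wrist's pose just before it. camera_info takes no time and is no camera call.
- ctrl.job_done(): hands the job in, once; it reports no verdict.
The state is a dict: "t": time; "qpos": joint angles; "qvel": joint speeds; "joint_efforts": joint torques, N m; "ee_pos": TCP position; "ee_rot": TCP orientation; "force": force on the tool from outside, world axes, zero at the start; "wrist_torque": the same for the moment, N m; "finger_gap": opening from 0.0 (shut) to 1.0 (fully open).
Only numpy, scipy, OpenCV 4.12 (cv2) and the standard library are available. Lean on these libraries where they do the work, as an engineer would, in place of code of your own. Each camera call takes 0.05 s, during which the arm holds its last target.

## Working session

There is one attempt and no reset: what is moved stays moved. The work goes in short steps, Python scripts to look and compute and a tool call to move; the robot and the scene stay as the last step left them, time stands still between calls to the robot, and variables do not carry over. Pictures are saved under pics/ and viewed, and the job is handed in when it is done.

Besides the shell and the picture viewer there is one more tool, called after ">>>" as name(argument=value, ...) on one line, values as JSON. apply_moves: Moves the arm, as the interface text tells. Scaled input: -1 to 1 covers 2 cm each way for a shift and 5 degrees each way for a turn. Its arguments: {"type":"object","properties":{"rows":{"type":"array","items":{"type":"object","properties":{"twist":{"type":"array","items":{"type":"number"}},"slide":{"type":"array","items":{"type":"number"}},"fingers":{"type":"number"}}}},"force":{"type":"number"}},"required":["rows"]}

```bash
ls; mkdir -p pics
cat > h.py <<'E'
import numpy as np,cv2
from station import ctrl
from scipy.spatial.transform import Rotation as R
def rot(a):
    a=np.array(a,float)
    return a if a.shape==(3,3) else (R.from_rotvec(a).as_matrix() if a.size==3 else R.from_quat(a).as_matrix())
def pts(depth,info,T=None):
    K=np.array(info["mtx"]);v,u=np.mgrid[:480,:640]
    p=np.stack([(u-K[0,2])/K[0,0]*depth,-(v-K[1,2])/K[1,1]*depth,-depth],-1)
    if T is not None: return p@T[:3,:3].T+T[:3,3]
    return p@rot(info["attitude"]).T+np.array(info["xyz"])
E
python3 - <<'E'
from h import *
s=ctrl.read_state();print(s)
for n in("top","scene","wrist"):
    i=ctrl.camera_info(n);print(n,i)
    p,d=ctrl.camera(n);cv2.imwrite(f"pics/{n}0.png",p[:,:,::-1]);np.save(f"{n}0.npy",d)
E
```

```text
pics
{'t': 0.0, 'qpos': array([-1.46178842e+00,  4.87206339e-02,  9.75875866e-02,  1.62198149e+00,
        1.84463704e-05,  1.44298669e+00]), 'qvel': array([-1.53392357e-03,  1.51182834e-04, -6.18261983e-05, -7.67649378e-05,
        5.75115529e-04,  4.58411818e-04]), 'joint_efforts': array([ 1.51792733e-04, -3.38780665e+01,  3.20016968e+01,  2.03487917e-02,
       -2.36172973e-04, -3.31962383e-06]), 'ee_pos': array([ 0.12309251, -0.50974342,  0.23012767]), 'ee_rot': array([-1.31023795,  1.03407649, -1.03138779]), 'force': array([ 0.3088597 , -0.66971428, -0.11535659]), 'wrist_torque': array([-0.03179963,  0.03652857,  0.00734249]), 'finger_gap': 0.9995395799189312}
top {'mtx': array([[466.73020277,   0.        , 321.68200027],
       [  0.        , 466.73020277, 245.7632909 ],
       [  0.        ,   0.        ,   1.        ]]), 'xyz': array([0.47042236, 0.04183625, 0.83988458]), 'attitude': array([ 0.06249874, -0.09085779, -1.59271221])}
scene {'mtx': array([[468.01091561,   0.        , 324.0561711 ],
       [  0.        , 468.01091561, 240.22967783],
       [  0.        ,   0.        ,   1.        ]]), 'xyz': array([ 0.99094995, -0.3332445 ,  0.6077186 ]), 'attitude': array([0.79805034, 0.3601952 , 0.77583183])}
wrist {'mtx': array([[354.64172864,   0.        , 317.68175294],
       [  0.        , 354.64172864, 238.44170646],
       [  0.        ,   0.        ,   1.        ]]), 'T_tool_cam': array([[ 9.99999820e-01,  3.80258264e-04,  4.64013991e-04,
        -5.95484909e-05],
       [ 3.23421579e-04,  3.09724271e-01, -9.50826362e-01,
        -1.41849822e-01],
       [-5.05275977e-04,  9.50826341e-01,  3.09724093e-01,
         7.92755876e-02],
       [ 0.00000000e+00,  0.00000000e+00,  0.00000000e+00,
         1.00000000e+00]])}
```

View pics/top0.png

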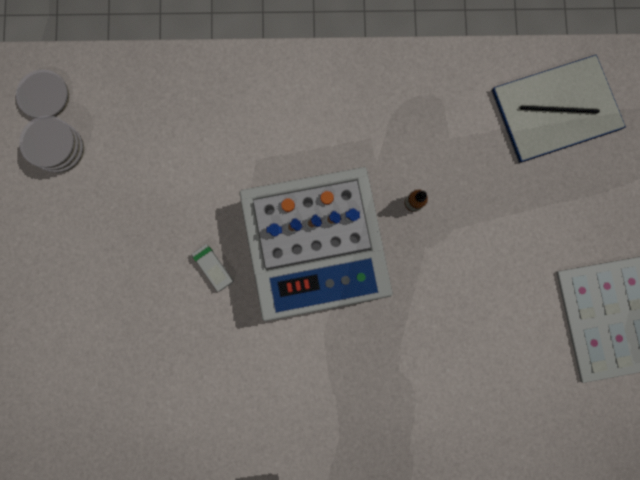

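View pics/scene0.png

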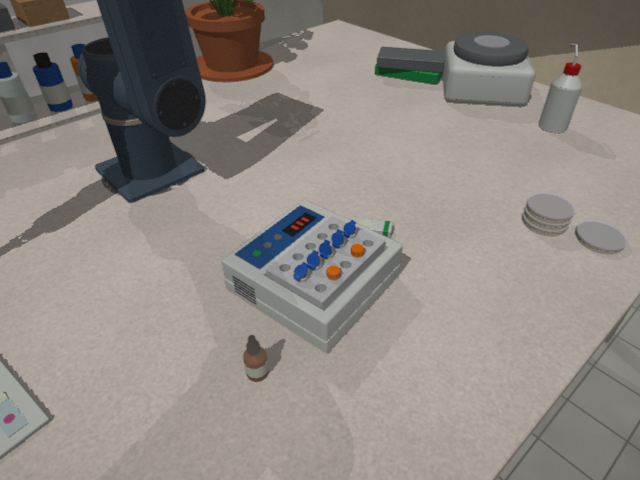

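The top view shows the heater centred near (315,245). The blue caps run from (353,215), tube 1 at -y, to (274,230). The orange caps are at (288,205) and (327,198), the dropper at (417,200) and the mailer at (211,270).

```bash
python3 - <<'E'
from h import *
s=ctrl.read_state();print("toolR",rot(s['ee_rot']).round(3).tolist())
for n in("top","scene"):
    i=ctrl.camera_info(n);im=cv2.imread(f"pics/{n}0.png");P=pts(np.load(f"{n}0.npy"),i)
    hsv=cv2.cvtColor(im,cv2.COLOR_BGR2HSV);z=P[...,2]
    reg=(abs(P[...,0]-.5)<.25)&(abs(P[...,1])<.3)
    for nm,m in(("orange",(hsv[...,0]>5)&(hsv[...,0]<20)&(hsv[...,1]>180)&(hsv[...,2]>120)&reg&(z>.09)),("blue",(hsv[...,0]>105)&(hsv[...,0]<130)&(hsv[...,1]>150)&reg&(z>.092))):
        k,l,st,c=cv2.connectedComponentsWithStats(m.astype(np.uint8))
        for j in range(1,k):
            if st[j,4]>15:
                q=P[l==j];print(n,nm,c[j].round(),st[j,4],np.median(q,0).round(4),q.min(0).round(3),q.max(0).round(3))
    b=reg&(abs(z-.09)<.004)&(hsv[...,1]<60)
    q=P[b];print("block",q.shape,np.median(q[:,2]))
    r=cv2.minAreaRect((q[:,:2]*1000).astype(np.float32));print(r)
    bh=reg&(z>.07)
    q=P[bh&(z<.086)];print("house z",np.percentile(q[:,2],[10,50,90]),cv2.minAreaRect((q[:,:2]*1000).astype(np.float32)))
    q=P[reg&(abs(z)<.01)];print('bench',np.median(q[:,2]))
E
python3 - <<'E'
import cv2
a=cv2.imread('pics/top0.png')[150:330,180:440];cv2.imwrite('pics/topc.png',cv2.resize(a,None,fx=3,fy=3,interpolation=3))
a=cv2.imread('pics/scene0.png')[190:350,210:430];cv2.imwrite('pics/scenec.png',cv2.resize(a,None,fx=3.5,fy=3.5,interpolation=3))
E
```

```text
toolR [[0.235, -0.0, 0.972], [-0.972, 0.002, 0.235], [-0.002, -1.0, 0.0]]
top orange [327. 197.] 85 [0.6206 0.0174 0.1017] [0.613 0.009 0.098] [0.628 0.025 0.104]
top orange [288. 205.] 88 [0.6094 0.0801 0.1015] [0.47  0.042 0.098] [0.618 0.088 0.84 ]
top blue [352. 214.] 103 [ 0.591  -0.022   0.1067] [ 0.583 -0.032  0.099] [ 0.6   -0.012  0.115]
top blue [335. 217.] 82 [0.5866 0.0058 0.1103] [ 0.578 -0.003  0.099] [0.595 0.014 0.12 ]
top blue [316. 221.] 70 [0.5812 0.0358 0.1112] [0.574 0.029 0.1  ] [0.589 0.042 0.121]
top blue [296. 224.] 79 [0.5759 0.0689 0.1114] [0.47  0.042 0.1  ] [0.585 0.075 0.84 ]
top blue [274. 229.] 117 [0.5693 0.1025 0.1072] [0.47  0.042 0.098] [0.578 0.113 0.84 ]
block (5347, 3) 0.08959466594947363
((589.94091796875, -9.0245361328125), (112.61698913574219, 278.4325866699219), 9.725456237792969)
house z [0.07762197 0.08001808 0.08234294] ((558.7998657226562, -5.25445556640625), (220.4615020751953, 304.395263671875), 9.623310089111328)
bench -0.00047163832903884817
scene orange [357. 250.] 131 [0.6133 0.0775 0.101 ] [0.601 0.07  0.092] [0.623 0.09  0.103]
scene orange [333. 271.] 122 [0.6228 0.0155 0.1009] [0.612 0.007 0.092] [0.632 0.026 0.104]
scene blue [349. 228.] 126 [0.5707 0.1012 0.1057] [0.56  0.091 0.096] [0.581 0.114 0.115]
scene blue [337. 238.] 137 [0.5779 0.0673 0.1089] [0.569 0.06  0.096] [0.588 0.075 0.121]
scene blue [325. 249.] 143 [0.5833 0.0348 0.1094] [0.573 0.028 0.094] [0.592 0.043 0.121]
scene blue [307. 265.] 300 [ 0.5903 -0.0107  0.107 ] [ 0.578 -0.034  0.095] [0.602 0.014 0.12 ]
block (3480, 3) 0.08948866034865244
((590.3244018554688, -9.1265869140625), (114.02411651611328, 281.3740234375), 9.933095932006836)
house z [0.07592689 0.07972761 0.08220836] ((559.599365234375, -6.15301513671875), (221.17547607421875, 306.095703125), 9.848323822021484)
bench -0.0004966809127563421
```

View pics/scenec.png

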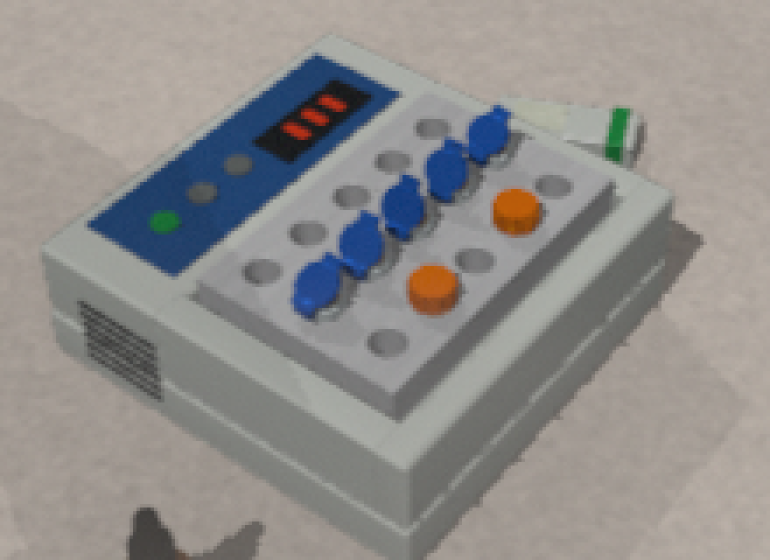

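View pics/topc.png

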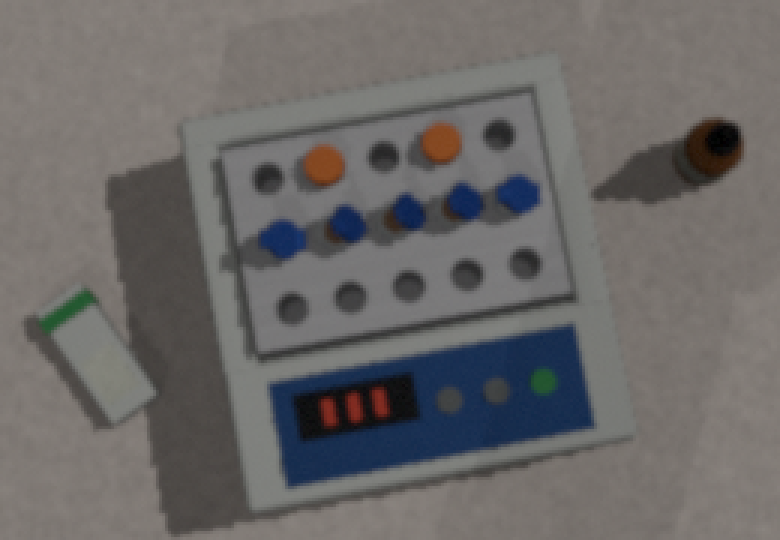

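Run:
```python
from h import *
for n in("top","scene"):
    i=ctrl.camera_info(n);im=cv2.imread(f"pics/{n}0.png");P=pts(np.load(f"{n}0.npy"),i);z=P[...,2]
    reg=(abs(P[...,0]-.56)<.2)&(abs(P[...,1]-.04)<.13)
    for lo,hi in((.086,.093),(.074,.1)):
        m=(reg&(z>lo)&(z<hi)).astype(np.uint8)
        k,l,st,c=cv2.connectedComponentsWithStats(m);j=1+st[1:,4].argmax();q=P[l==j]
        (cx,cy),wh,a=cv2.minAreaRect((q[:,:2]*1000).astype(np.float32));print(n,lo,cx,cy,wh,a)
        # 'opened' version
        m=cv2.morphologyEx(m,cv2.MORPH_OPEN,np.ones((3,3)));k,l,st,c=cv2.connectedComponentsWithStats(m);j=1+st[1:,4].argmax();q=P[l==j]
        print('   open',cv2.minAreaRect((q[:,:2]*1000).astype(np.float32)))
    # wells: dark in image
if 1:
    for th in (9.0,9.4,9.8,10.2):
        t=np.radians(th);u=np.array([-np.sin(t),np.cos(t)]);x=np.array([np.cos(t),np.sin(t)])
        for a in ((.6206,.0174,-1),(.6094,.0801,1),(.6133,.0775,1),(.6228,.0155,-1)):
            print(th,(np.array(a[:2])-.036*x-a[2]*.032*u).round(4),end=' ')
        print()
```

```text
top 0.086 580.9691772460938 43.32249450683594 (112.61698913574219, 172.21197509765625) 9.725456237792969
   open ((580.9583740234375, 43.385459899902344), (112.61698913574219, 172.08419799804688), 9.725456237792969)
top 0.074 551.3796997070312 38.183753967285156 (220.11378479003906, 216.16949462890625) 9.673077583312988
   open ((551.3796997070312, 38.183753967285156), (220.11378479003906, 216.16949462890625), 9.673077583312988)
scene 0.086 581.1316528320312 43.36627197265625 (114.02411651611328, 174.7906494140625) 9.933095932006836
   open ((581.1316528320312, 43.36627197265625), (114.02411651611328, 174.7906494140625), 9.933095932006836)
scene 0.074 552.0277099609375 37.19037628173828 (221.11309814453125, 218.128662109375) 9.908495903015137
   open ((552.0277099609375, 37.19037628173828), (221.11309814453125, 218.128662109375), 9.908495903015137)
9.0 [0.58   0.0434] 9.0 [0.5788 0.0429] 9.0 [0.5827 0.0403] 9.0 [0.5822 0.0415] 
9.4 [0.5799 0.0431] 9.4 [0.5791 0.0426] 9.4 [0.583 0.04 ] 9.4 [0.5821 0.0412] 
9.8 [0.5797 0.0428] 9.8 [0.5794 0.0424] 9.8 [0.5833 0.0398] 9.8 [0.5819 0.0409] 
10.2 [0.5795 0.0425] 10.2 [0.5796 0.0422] 10.2 [0.5835 0.0396] 10.2 [0.5817 0.0406]
```

>>> apply_moves(rows=[{"twist": [0,0.77,0],"slide": [0,0,0],"fingers": 255},{"slide": [-0.65,0.12,0.97],"twist": [0,0,0],"fingers": 255},{"slide": [-0.65,0.12,0.97],"twist": [0,0,0],"fingers": 255},{"slide": [-0.65,0.12,0.97],"twist": [0,0,0],"fingers": 255},{"slide": [-0.65,0.12,0.97],"twist": [0,0,0],"fingers": 255},{"slide": [-0.65,0.12,0.97],"twist": [0,0,0],"fingers": 255},{"slide": [-0.65,0.12,0.97],"twist": [0,0,0],"fingers": 255},{"slide": [-0.65,0.12,0.97],"twist": [0,0,0],"fingers": 255},{"slide": [-0.65,0.12,0.97],"twist": [0,0,0],"fingers": 255},{"slide": [-0.65,0.12,0.97],"twist": [0,0,0],"fingers": 255},{"slide": [-0.65,0.12,0.97],"twist": [0,0,0],"fingers": 255},{"slide": [-0.65,0.12,0.97],"twist": [0,0,0],"fingers": 255},{"slide": [-0.65,0.12,0.97],"twist": [0,0,0],"fingers": 255},{"slide": [-0.65,0.12,0.97],"twist": [0,0,0],"fingers": 255},{"slide": [-0.65,0.12,0.97],"twist": [0,0,0],"fingers": 255},{"slide": [-0.65,0.12,0.97],"twist": [0,0,0],"fingers": 255},{"slide": [-0.65,0.12,0.97],"twist": [0,0,0],"fingers": 255},{"slide": [-0.65,0.12,0.97],"twist": [0,0,0],"fingers": 255},{"slide": [-0.65,0.12,0.97],"twist": [0,0,0],"fingers": 255},{"slide": [-0.65,0.12,0.97],"twist": [0,0,0],"fingers": 255}])

```text
t: 2.15
ee_pos: [0.4452, -0.2038, 0.1852]
ee_rot: [-1.285, 1.084, -1.083]
force: [0.2, -0.3, -0.4]
finger_gap: -0.0
```

>>> apply_moves(rows=[{"slide": [-0.65,0.12,0.97]},{"slide": [-0.65,0.12,0.97]},{"slide": [-0.65,0.12,0.97]},{"slide": [-0.65,0.12,0.97]},{"slide": [-0.65,0.12,0.97]},{"slide": [-0.65,0.12,0.97]},{"slide": [-0.65,0.12,0.97]},{"slide": [-0.65,0.12,0.97]},{"slide": [-0.65,0.12,0.97]},{"slide": [0,0,0]},{"slide": [0,0,0]}])

```text
schema error: expected keys twist, slide, fingers
```

```bash
cat >> h.py <<'E'
t=np.radians(9.75);U=np.array([-np.sin(t),np.cos(t),0]);X=np.array([np.cos(t),np.sin(t),0]);C=np.array([.581,.0435,0])
def where():
    s=ctrl.read_state();p=np.array(s['ee_pos']);d=p-C
    print('t',s['t'],'pos',p.round(4),'s(mm)',(d@U*1e3).round(2),'lat',(d@X*1e3).round(2),'z',(p[2]*1e3).round(2),'F',np.round(s['force'],2),'R',rot(s['ee_rot']).round(3).tolist())
E
python3 - <<'E'
from h import *
where();p,d=ctrl.camera("wrist");cv2.imwrite("pics/w1.png",p[:,:,::-1]);np.save("w1.npy",d)
i=ctrl.camera_info("wrist");s=ctrl.read_state();T=np.eye(4);T[:3,:3]=rot(s['ee_rot']);T[:3,3]=s['ee_pos'];P=pts(d,i,T@np.array(i['T_tool_cam']))
hsv=cv2.cvtColor(p,cv2.COLOR_RGB2HSV);z=P[...,2]
D=P-C;sx,lx=D@U,D@X
for nm,m in(("orange",(hsv[...,0]>5)&(hsv[...,0]<20)&(hsv[...,1]>150)&(z>.099)&(z<.11)),("blue",(hsv[...,0]>105)&(hsv[...,0]<130)&(hsv[...,1]>150)&(z>.093))):
    k,l,st,c=cv2.connectedComponentsWithStats(m.astype(np.uint8))
    for j in range(1,k):
        if st[j,4]>60:
            q=l==j;print(nm,c[j].round(),st[j,4],'s',np.percentile(sx[q],[2,50,98]).round(4),'lat',np.percentile(lx[q],[2,50,98]).round(4),'z',np.percentile(z[q],[2,50,98]).round(4))
b=(abs(z-.09)<.004)&(hsv[...,1]<60);print('block z',np.median(z[b]),b.sum())
E
```

```text
t 2.15 pos [ 0.4452 -0.2038  0.1852] s(mm) -220.7 lat -175.75 z 185.16 F [ 0.19 -0.29 -0.4 ] R [[0.169, -0.001, 0.986], [-0.986, 0.0, 0.169], [-0.001, -1.0, -0.001]]
block z 0.08932459900252634 4215
```

View pics/w1.png

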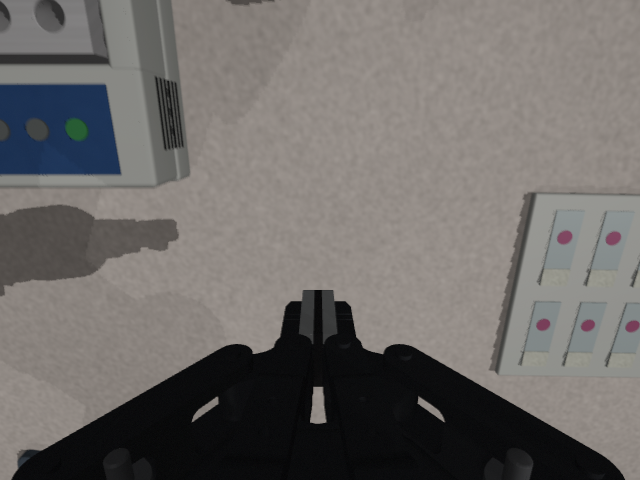

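The wrist image shows the shut fingertips at about (318,295), with the heater at upper left. The previous rows were refused because keys were missing, so I'm resending them in full.

>>> apply_moves(rows=[{"slide": [-0.65,0.12,0.97],"twist": [0,0,0],"fingers": 255},{"slide": [-0.65,0.12,0.97],"twist": [0,0,0],"fingers": 255},{"slide": [-0.65,0.12,0.97],"twist": [0,0,0],"fingers": 255},{"slide": [-0.65,0.12,0.97],"twist": [0,0,0],"fingers": 255},{"slide": [-0.65,0.12,0.97],"twist": [0,0,0],"fingers": 255},{"slide": [-0.65,0.12,0.97],"twist": [0,0,0],"fingers": 255},{"slide": [-0.65,0.12,0.97],"twist": [0,0,0],"fingers": 255},{"slide": [-0.65,0.12,0.97],"twist": [0,0,0],"fingers": 255},{"slide": [0,0,0.5],"twist": [0,0,0],"fingers": 255},{"slide": [0,0,0],"twist": [0,0,0],"fingers": 255},{"slide": [0,0,0],"twist": [0,0,0],"fingers": 255}])

```text
t: 3.3
ee_pos: [0.5896, -0.075, 0.1663]
ee_rot: [-1.285, 1.084, -1.083]
force: [1.2, 0.1, 1.1]
finger_gap: 0.0
```

```bash
cat > m.py <<'E'
from h import *
import sys
def look(name):
    where();s=ctrl.read_state();p,d=ctrl.camera("wrist");cv2.imwrite(f"pics/{name}.png",p[:,:,::-1])
    i=ctrl.camera_info("wrist");T=np.eye(4);T[:3,:3]=rot(s['ee_rot']);T[:3,3]=s['ee_pos'];P=pts(d,i,T@np.array(i['T_tool_cam']))
    hsv=cv2.cvtColor(p,cv2.COLOR_RGB2HSV);z=P[...,2]
    D=P-C;sx,lx=D@U,D@X
    for nm,m in(("orange",(hsv[...,0]>5)&(hsv[...,0]<20)&(hsv[...,1]>150)&(z>.099)&(z<.11)),("blue",(hsv[...,0]>105)&(hsv[...,0]<130)&(hsv[...,1]>150)&(z>.093))):
        k,l,st,c=cv2.connectedComponentsWithStats(m.astype(np.uint8))
        for j in range(1,k):
            if st[j,4]>60:
                q=l==j;print(nm,c[j].round(),st[j,4],'s',np.percentile(sx[q],[2,50,98]).round(4),'lat',np.percentile(lx[q],[2,50,98]).round(4),'z',np.percentile(z[q],[2,50,98]).round(4))
    b=(abs(z-.09)<.003)&(hsv[...,1]<60)&(abs(sx)<.09)&(abs(lx)<.06);print('block z',np.median(z[b]),b.sum(),'s',np.percentile(sx[b],[.5,99.5]),'lat',np.percentile(lx[b],[.5,99.5]))
look(sys.argv[1])
E
python3 m.py w2
```

```text
t 3.3 pos [ 0.5896 -0.075   0.1663] s(mm) -118.24 lat -11.64 z 166.35 F [1.23 0.12 1.11] R [[0.168, -0.001, 0.986], [-0.986, -0.0, 0.168], [0.0, -1.0, -0.001]]
orange [ 62. 181.] 1067 s [0.0221 0.0311 0.0409] lat [0.0258 0.0355 0.0448] z [0.0994 0.1012 0.1026]
orange [170. 181.] 1044 s [-0.0417 -0.0323 -0.0226] lat [0.026  0.0354 0.0447] z [0.0995 0.1012 0.1026]
blue [ 50. 242.] 2773 s [0.0178 0.0325 0.0669] lat [-0.0097  0.      0.0094] z [0.0966 0.1072 0.1197]
blue [182. 242.] 1170 s [-0.0462 -0.0378 -0.0292] lat [-0.009   0.0004  0.0098] z [0.0983 0.1089 0.119 ]
blue [232. 242.] 1118 s [-0.0774 -0.0666 -0.0554] lat [-0.0103 -0.0006  0.0087] z [0.0987 0.1061 0.1134]
blue [131. 243.] 1224 s [-0.0148 -0.0076 -0.0008] lat [-0.0088  0.0004  0.0098] z [0.098  0.1098 0.121 ]
block z 0.0893165420138093 29498 s [-0.08522152  0.08497612] lat [-0.05656583  0.05456811]
```

View pics/w2.png

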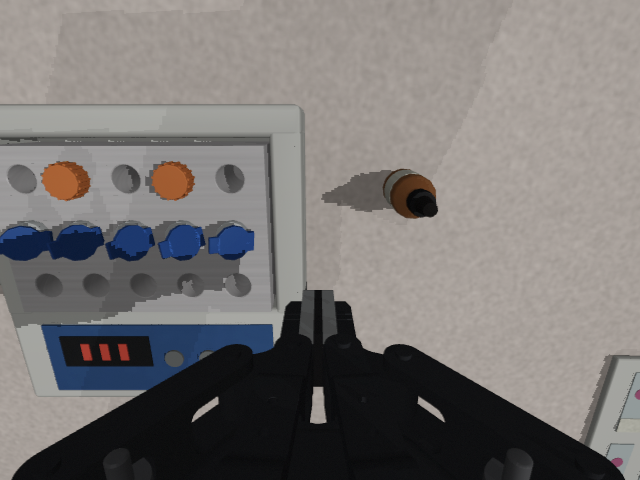

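The heater frame is confirmed: the row lies at lateral 0 and the orange caps at +35.5 / ±32 mm. Next I line up and descend short of tube 1, outside the block edge.

>>> apply_moves(rows=[{"slide": [0,0,0.58],"twist": [0,0,0],"fingers": 255},{"slide": [0,0.8,0],"twist": [0,0,0],"fingers": 255},{"slide": [0,0.8,0],"twist": [0,0,0],"fingers": 255},{"slide": [0,0.8,0],"twist": [0,0,0],"fingers": 255},{"slide": [0,0.6,0],"twist": [0,0,0],"fingers": 255},{"slide": [0,0.26,0],"twist": [0,0,0],"fingers": 255},{"slide": [0,0,0],"twist": [0,0,0],"fingers": 255},{"slide": [0,0,0],"twist": [0,0,0],"fingers": 255}])

```text
t: 4.15
ee_pos: [0.6017, -0.0726, 0.1021]
ee_rot: [-1.284, 1.083, -1.084]
force: [0.5, 0.5, -0.3]
finger_gap: -0.001
```

```bash
python3 -c "
from h import *;where()"
```

```text
t 4.15 pos [ 0.6017 -0.0726  0.1021] s(mm) -117.98 lat 0.77 z 102.1 F [ 0.47  0.48 -0.33] R [[0.168, 0.001, 0.986], [-0.986, -0.0, 0.168], [0.0, -1.0, 0.001]]
```

>>> apply_moves(rows=[{"slide": [-0.3,0.02,-0.03],"twist": [0,0,0],"fingers": 255},{"slide": [-0.3,0,0],"twist": [0,0,0],"fingers": 255},{"slide": [-0.3,0,0],"twist": [0,0,0],"fingers": 255},{"slide": [-0.3,0,0],"twist": [0,0,0],"fingers": 255},{"slide": [-0.3,0,0],"twist": [0,0,0],"fingers": 255},{"slide": [-0.3,0,0],"twist": [0,0,0],"fingers": 255},{"slide": [-0.3,0,0],"twist": [0,0,0],"fingers": 255},{"slide": [-0.3,0,0],"twist": [0,0,0],"fingers": 255},{"slide": [-0.3,0,0],"twist": [0,0,0],"fingers": 255},{"slide": [0,0,0],"twist": [0,0,0],"fingers": 255},{"slide": [0,0,0],"twist": [0,0,0],"fingers": 255}])

```text
t: 5.25
ee_pos: [0.5916, -0.0185, 0.1008]
ee_rot: [-1.284, 1.084, -1.082]
force: [-0.2, 0.0, 1.0]
finger_gap: 0.0
```

```bash
python3 m.py w3
```

```text
t 5.25 pos [ 0.5916 -0.0185  0.1008] s(mm) -62.92 lat -0.05 z 100.79 F [-0.16  0.02  1.05] R [[0.169, -0.0, 0.986], [-0.986, 0.001, 0.169], [-0.001, -1.0, -0.0]]
orange [ 92. 233.] 1993 s [0.0222 0.0313 0.0411] lat [0.0257 0.0356 0.045 ] z [0.0994 0.1012 0.1025]
orange [244. 233.] 1903 s [-0.0413 -0.032  -0.0225] lat [0.026  0.0357 0.0448] z [0.0996 0.1012 0.1025]
blue [318. 288.] 84 s [-0.0683 -0.0629 -0.0578] lat [0.0081 0.0091 0.01  ] z [0.0965 0.0989 0.1002]
blue [111. 316.] 2583 s [0.0174 0.0251 0.0326] lat [-0.0088  0.0008  0.0102] z [0.0977 0.1093 0.1201]
blue [187. 317.] 2133 s [-0.0146 -0.0074 -0.0003] lat [-0.0089  0.001   0.0101] z [0.098  0.11   0.1209]
blue [258. 316.] 1944 s [-0.0461 -0.0374 -0.0289] lat [-0.0089  0.0012  0.0101] z [0.0983 0.1091 0.1192]
blue [ 38. 315.] 2681 s [0.0499 0.0595 0.0689] lat [-0.0103 -0.0004  0.009 ] z [0.0947 0.1061 0.1134]
blue [293. 299.] 89 s [-0.0554 -0.0517 -0.0485] lat [0.002  0.0044 0.0062] z [0.0981 0.0999 0.1012]
blue [340. 297.] 90 s [-0.0758 -0.0731 -0.0701] lat [0.0026 0.0041 0.0062] z [0.0935 0.0988 0.1002]
block z 0.08928945927827206 41694 s [-0.08492314  0.0854298 ] lat [-0.05602006  0.05497711]
```

View pics/w3.png

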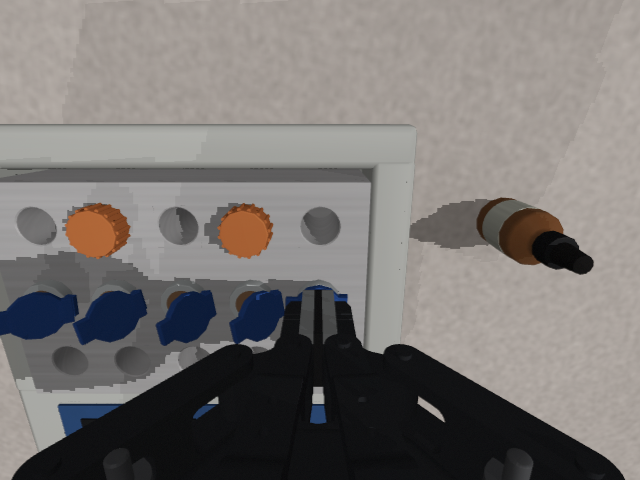

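Cap 1 has folded nearly flat under the fingertips, with its tab visible at (293,299). I'm now lowering in small steps to feel the shut height.

>>> apply_moves(rows=[{"slide": [0,0.02,0],"twist": [0,0,0],"fingers": 255},{"slide": [0,0.02,0],"twist": [0,0,0],"fingers": 255},{"slide": [0,0,0],"twist": [0,0,0],"fingers": 255},{"slide": [0,0,0],"twist": [0,0,0],"fingers": 255}])

```text
t: 5.7
ee_pos: [0.5917, -0.0192, 0.1001]
ee_rot: [-1.284, 1.084, -1.083]
force: [-0.9, 0.8, 1.2]
finger_gap: 0.002
```

>>> apply_moves(rows=[{"slide": [0,0.015,0],"twist": [0,0,0],"fingers": 255},{"slide": [0,0,0],"twist": [0,0,0],"fingers": 255},{"slide": [0,0,0],"twist": [0,0,0],"fingers": 255}])

```text
t: 6.0
ee_pos: [0.5917, -0.0192, 0.1001]
ee_rot: [-1.285, 1.083, -1.083]
force: [-1.3, 1.2, 3.5]
finger_gap: 0.001
```

>>> apply_moves(rows=[{"slide": [0,0.015,0],"twist": [0,0,0],"fingers": 255},{"slide": [0,0,0],"twist": [0,0,0],"fingers": 255},{"slide": [0,0,0],"twist": [0,0,0],"fingers": 255}])

```text
t: 6.3
ee_pos: [0.5918, -0.0192, 0.1]
ee_rot: [-1.285, 1.083, -1.083]
force: [-1.9, 1.2, 5.4]
finger_gap: 0.004
```

Cap 1 bottoms out at z = 100.0 mm, which matches nominal, at 5.4 N. I'll go on along the row with a slight lift in transit and a press on each cap.

>>> apply_moves(rows=[{"slide": [0,0.02,0],"twist": [0,0,0],"fingers": 255},{"slide": [0,0,0],"twist": [0,0,0],"fingers": 255},{"slide": [0,-0.06,0],"twist": [0,0,0],"fingers": 255},{"slide": [-0.25,0,0],"twist": [0,0,0],"fingers": 255},{"slide": [-0.25,0,0],"twist": [0,0,0],"fingers": 255},{"slide": [-0.25,0,0],"twist": [0,0,0],"fingers": 255},{"slide": [-0.25,0,0],"twist": [0,0,0],"fingers": 255},{"slide": [-0.25,0,0],"twist": [0,0,0],"fingers": 255},{"slide": [-0.25,0,0],"twist": [0,0,0],"fingers": 255},{"slide": [-0.2,0,0],"twist": [0,0,0],"fingers": 255},{"slide": [0,0,0],"twist": [0,0,0],"fingers": 255},{"slide": [0,0.06,0],"twist": [0,0,0],"fingers": 255},{"slide": [0,0,0],"twist": [0,0,0],"fingers": 255},{"slide": [0,0,0],"twist": [0,0,0],"fingers": 255}])

```text
t: 7.7
ee_pos: [0.5857, 0.0156, 0.1]
ee_rot: [-1.283, 1.084, -1.081]
force: [-1.7, 1.8, 5.5]
finger_gap: -0.004
```

```bash
python3 m.py w4
```

```text
t 7.7 pos [0.5857 0.0156 0.1   ] s(mm) -28.34 lat -0.06 z 99.97 F [-1.66  1.78  5.47] R [[0.169, -0.0, 0.986], [-0.986, 0.003, 0.169], [-0.003, -1.0, 0.0]]
orange [173. 233.] 1969 s [0.0224 0.0317 0.0414] lat [0.026  0.0357 0.0449] z [0.0995 0.1012 0.1025]
orange [326. 233.] 1921 s [-0.0409 -0.0316 -0.0221] lat [0.026  0.0357 0.0448] z [0.0996 0.1012 0.1024]
blue [338. 294.] 300 s [-0.0438 -0.0382 -0.0261] lat [-0.0013  0.0061  0.0099] z [0.0944 0.0988 0.1004]
blue [393. 307.] 1998 s [-0.0746 -0.0621 -0.0485] lat [-0.0098  0.0002  0.0094] z [0.0973 0.0992 0.1005]
blue [191. 317.] 2202 s [0.0175 0.0254 0.033 ] lat [-0.0088  0.0011  0.0102] z [0.0979 0.1096 0.1202]
blue [266. 318.] 1649 s [-0.0136 -0.0067  0.0001] lat [-0.0086  0.0019  0.0103] z [0.0982 0.111  0.1211]
blue [113. 316.] 2549 s [0.05   0.0604 0.0708] lat [-0.0103 -0.0001  0.0092] z [0.0954 0.1066 0.1148]
block z 0.08928487530603173 42034 s [-0.08494813  0.08592793] lat [-0.05469501  0.05492595]
```

View pics/w4.png

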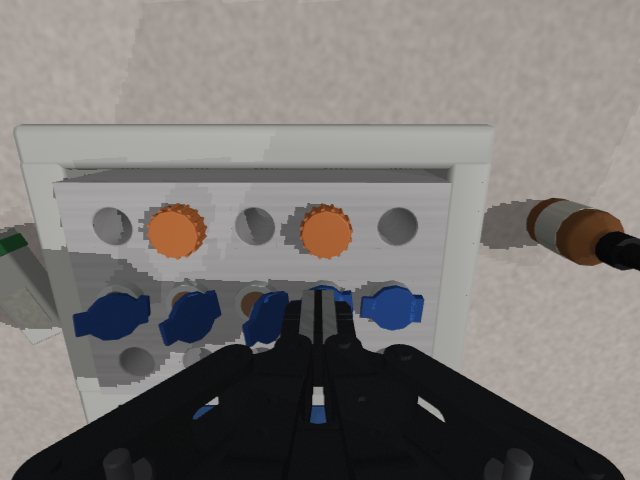

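Cap 1 now lies flat at (393,307) and cap 2 is under the tips. Next are caps 3 and 4.

>>> apply_moves(rows=[{"slide": [0,-0.06,0],"twist": [0,0,0],"fingers": 255},{"slide": [-0.25,0,0],"twist": [0,0,0],"fingers": 255},{"slide": [-0.25,0,0],"twist": [0,0,0],"fingers": 255},{"slide": [-0.25,0,0],"twist": [0,0,0],"fingers": 255},{"slide": [-0.25,0,0],"twist": [0,0,0],"fingers": 255},{"slide": [-0.25,0,0],"twist": [0,0,0],"fingers": 255},{"slide": [-0.25,0,0],"twist": [0,0,0],"fingers": 255},{"slide": [0,0,0],"twist": [0,0,0],"fingers": 255},{"slide": [0,0.06,0],"twist": [0,0,0],"fingers": 255},{"slide": [0,0,0],"twist": [0,0,0],"fingers": 255},{"slide": [0,0,0],"twist": [0,0,0],"fingers": 255}])

```text
t: 8.85
ee_pos: [0.5806, 0.0452, 0.1]
ee_rot: [-1.283, 1.084, -1.081]
force: [-2.8, 1.6, 5.5]
finger_gap: -0.0
```

```bash
python3 -c "
from h import *;where()"
```

```text
t 8.85 pos [0.5806 0.0452 0.1   ] s(mm) 1.71 lat -0.06 z 99.99 F [-2.84  1.57  5.45] R [[0.17, -0.0, 0.986], [-0.986, 0.003, 0.17], [-0.003, -1.0, 0.0]]
```

>>> apply_moves(rows=[{"slide": [0,-0.06,0],"twist": [0,0,0],"fingers": 255},{"slide": [-0.25,0,0],"twist": [0,0,0],"fingers": 255},{"slide": [-0.25,0,0],"twist": [0,0,0],"fingers": 255},{"slide": [-0.25,0,0],"twist": [0,0,0],"fingers": 255},{"slide": [-0.25,0,0],"twist": [0,0,0],"fingers": 255},{"slide": [-0.25,0,0],"twist": [0,0,0],"fingers": 255},{"slide": [-0.25,0,0],"twist": [0,0,0],"fingers": 255},{"slide": [-0.12,0,0],"twist": [0,0,0],"fingers": 255},{"slide": [0,0,0],"twist": [0,0,0],"fingers": 255},{"slide": [0,0.06,0],"twist": [0,0,0],"fingers": 255},{"slide": [0,0,0],"twist": [0,0,0],"fingers": 255},{"slide": [0,0,0],"twist": [0,0,0],"fingers": 255}])

```text
t: 10.05
ee_pos: [0.5753, 0.0768, 0.1]
ee_rot: [-1.283, 1.084, -1.082]
force: [-1.8, 2.1, 5.5]
finger_gap: -0.0
```

```bash
python3 m.py w5
```

```text
t 10.05 pos [0.5753 0.0768 0.1   ] s(mm) 33.76 lat -0.03 z 99.98 F [-1.81  2.05  5.51] R [[0.169, -0.0, 0.986], [-0.986, 0.002, 0.169], [-0.002, -1.0, 0.0]]
orange [321. 233.] 1910 s [0.0229 0.0325 0.0417] lat [0.0262 0.0358 0.0449] z [0.0996 0.1012 0.1025]
orange [474. 233.] 1987 s [-0.0406 -0.0309 -0.0214] lat [0.0261 0.0357 0.0448] z [0.0994 0.1012 0.1024]
blue [319. 288.] 93 s [0.0283 0.0333 0.0387] lat [0.0086 0.0095 0.0102] z [0.0963 0.0984 0.1001]
blue [389. 307.] 2016 s [-0.0108  0.0017  0.0153] lat [-0.0096  0.0003  0.0095] z [0.0971 0.0992 0.1005]
blue [459. 307.] 2041 s [-0.0427 -0.03   -0.0163] lat [-0.0097  0.0002  0.0095] z [0.0972 0.0992 0.1004]
blue [529. 307.] 2048 s [-0.0746 -0.0615 -0.0478] lat [-0.0097  0.0002  0.0093] z [0.0972 0.0992 0.1005]
blue [341. 296.] 136 s [0.0205 0.0234 0.0266] lat [0.0022 0.0057 0.0072] z [0.094  0.0988 0.1003]
blue [255. 317.] 1990 s [0.0504 0.0609 0.0716] lat [-0.0102  0.0002  0.0091] z [0.0985 0.107  0.115 ]
block z 0.0892703228034212 43320 s [-0.085102    0.08586509] lat [-0.05457696  0.05490329]
```

View pics/w5.png

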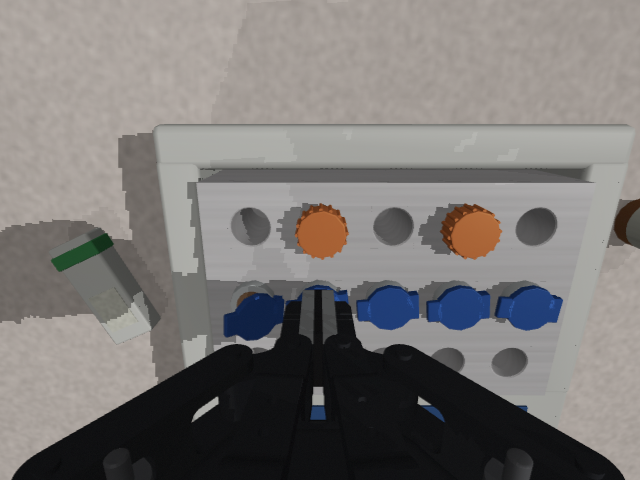

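Caps 1 to 3 are flat at (529,307), (459,307) and (389,307), all at the same height. Cap 5 follows: press it, run off past its tab, then rise.

>>> apply_moves(rows=[{"slide": [0,-0.06,0],"twist": [0,0,0],"fingers": 255},{"slide": [-0.25,0,0],"twist": [0,0,0],"fingers": 255},{"slide": [-0.25,0,0],"twist": [0,0,0],"fingers": 255},{"slide": [-0.25,0,0],"twist": [0,0,0],"fingers": 255},{"slide": [-0.25,0,0],"twist": [0,0,0],"fingers": 255},{"slide": [-0.25,0,0],"twist": [0,0,0],"fingers": 255},{"slide": [-0.25,0,0],"twist": [0,0,0],"fingers": 255},{"slide": [-0.12,0,0],"twist": [0,0,0],"fingers": 255},{"slide": [0,0,0],"twist": [0,0,0],"fingers": 255},{"slide": [0,0.06,0],"twist": [0,0,0],"fingers": 255},{"slide": [0,0,0],"twist": [0,0,0],"fingers": 255},{"slide": [0,0,0],"twist": [0,0,0],"fingers": 255}])

```text
t: 11.3
ee_pos: [0.5698, 0.1086, 0.1]
ee_rot: [-1.283, 1.084, -1.082]
force: [-2.1, 1.8, 5.8]
finger_gap: 0.0
```

>>> apply_moves(rows=[{"slide": [0,-0.1,0],"twist": [0,0,0],"fingers": 255},{"slide": [0,-0.4,0],"twist": [0,0,0],"fingers": 255},{"slide": [0,-0.8,-0.5],"twist": [0,0,0],"fingers": 255},{"slide": [0,-0.8,-0.9],"twist": [0,0,0],"fingers": 255},{"slide": [0,-0.8,-0.9],"twist": [0,0,0],"fingers": 255},{"slide": [0.5,-0.8,-0.9],"twist": [0,0,0],"fingers": 255},{"slide": [0.9,-0.8,-0.9],"twist": [0,0,0],"fingers": 255},{"slide": [0.9,0,-0.9],"twist": [0,0,0],"fingers": 255},{"slide": [0.9,0,-0.5],"twist": [0,0,0],"fingers": 255},{"slide": [0,0,0],"twist": [0,0,0],"fingers": 255},{"slide": [0,0,0],"twist": [0,0,0],"fingers": 255}])

```text
t: 12.4
ee_pos: [0.4726, 0.026, 0.1892]
ee_rot: [-1.283, 1.084, -1.084]
force: [0.2, 0.0, -0.3]
finger_gap: -0.002
```

```bash
python3 m.py w6
python3 - <<'E'
from h import *
for n in("top","scene"):
    p,d=ctrl.camera(n);cv2.imwrite(f"pics/{n}6.png",p[:,:,::-1])
E
```

```text
t 12.4 pos [0.4726 0.026  0.1892] s(mm) 1.12 lat -109.8 z 189.24 F [ 0.2   0.03 -0.28] R [[0.168, 0.001, 0.986], [-0.986, 0.001, 0.168], [-0.0, -1.0, 0.001]]
orange [263.  10.] 696 s [0.0226 0.032  0.0417] lat [0.0246 0.0306 0.035 ] z [0.0994 0.1011 0.1026]
orange [375.   9.] 680 s [-0.0406 -0.0314 -0.0218] lat [0.0246 0.0305 0.0349] z [0.0993 0.1011 0.1027]
blue [264.  71.] 1330 s [0.0207 0.0333 0.0468] lat [-0.0103 -0.0009  0.0082] z [0.0975 0.0992 0.1007]
blue [317.  71.] 1307 s [-0.011   0.0015  0.0147] lat [-0.0104 -0.001   0.0082] z [0.0979 0.0993 0.1008]
blue [370.  71.] 1300 s [-0.0425 -0.0303 -0.0165] lat [-0.0105 -0.0011  0.0081] z [0.0978 0.0993 0.1009]
blue [423.  71.] 1314 s [-0.0743 -0.0619 -0.0482] lat [-0.0105 -0.0011  0.008 ] z [0.0977 0.0993 0.1008]
blue [211.  71.] 1358 s [0.0522 0.0649 0.0789] lat [-0.0108 -0.001   0.0081] z [0.0958 0.0992 0.1007]
block z 0.08925700246426677 31671 s [-0.08490168  0.08586437] lat [-0.05663979  0.03795934]
```

View pics/w6.png

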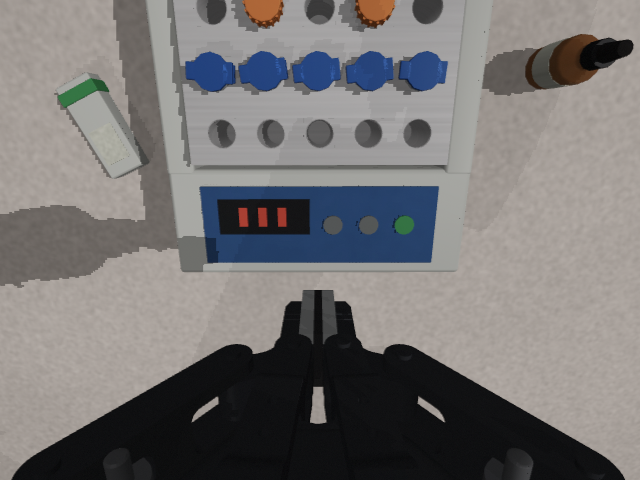

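View pics/scene6.png

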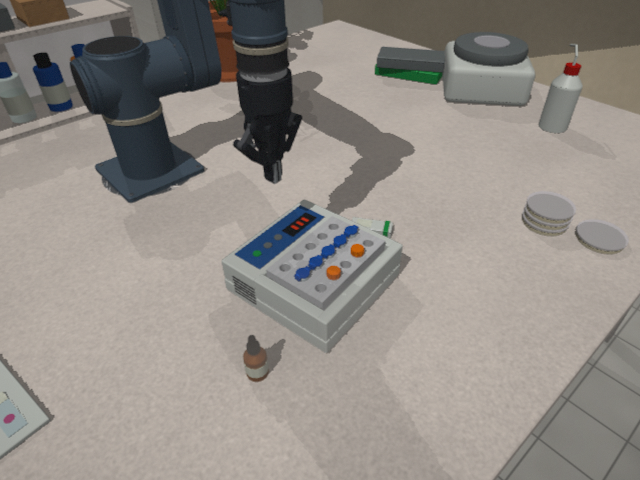

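All five caps look flat in the wrist view, at row 71 and columns 211 to 423. I'll check their slopes numerically.

Run:
```python
from h import *
s=ctrl.read_state();p,d=ctrl.camera("wrist");i=ctrl.camera_info("wrist");T=np.eye(4);T[:3,:3]=rot(s['ee_rot']);T[:3,3]=s['ee_pos'];P=pts(d,i,T@np.array(i['T_tool_cam']))
hsv=cv2.cvtColor(p,cv2.COLOR_RGB2HSV);z=P[...,2];D=P-C;sx,lx=D@U,D@X
def fit(m):
    A=np.c_[sx[m],lx[m],np.ones(m.sum())];c=np.linalg.lstsq(A,z[m],rcond=None)[0];r=z[m]-A@c
    return c
print('block',fit((abs(z-.0893)<.003)&(hsv[...,1]<60)&(abs(sx)<.08)&(abs(lx)<.05)).round(4))
for k in range(5):
    c0=-.064+.032*k+.0015
    m=(abs(sx-c0)<.013)&(abs(lx+.001)<.009)&(z>.0965)&(hsv[...,1]>150)
    print(k+1,fit(m)[0].round(4),'tab z',np.median(z[m&(sx>c0+.009)]).round(4),'hinge z',np.median(z[m&(sx<c0-.007)]).round(4))
```

```text
block [ 0.0002 -0.0005  0.0892]
1 -0.0028 tab z 0.099 hinge z 0.0992
2 0.0001 tab z 0.099 hinge z 0.0992
3 0.0027 tab z 0.0993 hinge z 0.0992
4 0.0068 tab z 0.0993 hinge z 0.0991
5 0.0004 tab z 0.0993 hinge z 0.0992
```

All slopes are within noise (0.007 rad or less), and the cap tops sit 10 mm above the block. Handing in.

```bash
python3 -c "
from h import *;print(ctrl.job_done())"
```

```text
the job is handed in; nothing more can be done
None
```

All five blue flip caps are shut. I closed them in order from tube 1 to tube 5 by running the closed fingertips along the row, with a press of about 5.5 N on each cap. The job took about 12.5 s of the 51 s allowed.

- **Caps:** during the presses the fingertips stopped at z = 100.0 mm, the nominal height of a shut cap. In the last wrist depth image every cap top is about 10 mm above the block. Slopes along the row are 0.007 rad or less, which is within the noise.
- **Bystanders:** the orange screw-cap tubes measured within about 1 mm of their starting places. I checked the mailer and dropper only by eye, and they look unmoved in the last pictures.
- **Arm:** it stood clear of everything at hand-in, with about 0 N on the wrist.
- **Disagreements:** the camera heights read about 0.8 mm low throughout, within the stated calibration, so I set the pressing height by touch. One move call was refused for missing keys and I sent it again in full.

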